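# Fit the julienne cassette and nip up its thumbscrew

### The arm

A 7-joint arm with a two-finger parallel gripper is mounted at the origin on a cart in front of the work surface, level with it; the furniture and walls round the work are solid. World frame = base frame: x ahead of the robot, y to its left, z up, the work surface at z = 0. Lengths are in m, angles in rad, forces in N, time in s.
With the tool pointing down it reaches from about 0.425 to 0.925 m from the base axis. Payload 6.8 kg.
Tool frame: the origin (TCP) lies at the very end of the fingers, on their centre line; the grasp point (between the pads) lies 19 mm behind it (manip.grip_depth is the distance from the TCP to the grasp point, in m); z points along the fingers, y is the line along which they close (so a half turn about z gives the same grasp; the last joint's range is limited). The gripper opens to 88 mm and grips with 3 to 60 N. Pads are 20 mm wide; open, the fingers measure 115 mm over their backs; the gripper's body (75 mm by 178 mm) begins 61 mm behind the grasp point.
Start: joints at [-1.295, 0.477, 0.022, 1.555, -0.011, 1.109, -0.083], TCP at [0.253, 0.626, 0.223] pointing down, gripper open.
Joint ranges: [-2.96, 2.96], [-0.34, 2.1], [-1.41, 1.46], [0.24, 2.44], [-1.37, 4.51], [0.17, 1.92], [-2.96, 2.96]. Speed limits (rad/s): [2.39, 2.39, 3.14, 3.14, 3.14, 3.14, 3.14].

### API

Orientations are given as a rotation vector (axis times angle).
In Python, from cell import manip gives the robot as it stands. The module is installed in compiled form; this text tells all that it offers.
- The arm moves only by the tool arm_command, never from a script. Its argument "targets" is one flat list of numbers, 6 for each row, row after row: the shift along the tool's x, y, z in mm, then the turn, a rotation vector about the tool's x, y, z in degrees. In form: [tx, ty, tz, rx, ry, rz, tx, ty, tz, rx, ry, rz, ...]. A call has 1 to 20 rows; each row is the pose to reach, as a shift and turn from the pose commanded when the call began, along the tool's axes at that moment; what a row does not reach only later rows make up. A row lasts 1/10 s, in which the tool goes at most 50 mm and 8.59 degrees, less where a joint would pass 70% of its speed; a pose out of reach is approached as far as the arm can. A call with a gripper value outside its range is refused whole. "hand" is the finger opening in mm, from 0 to 87.8, set as the call begins (left out, the last holds). The fingers move at their own pace and stop on an object; "squeeze" is the grip in N (left out, the last holds). Time passes only in rows, so rows that repeat a pose let the fingers close. It gives the time, the measured TCP pose, the force, the opening and the grip force at its end, in the units of the state.
- manip.sense(): the state, without advancing time (a new reading comes with each control period).
- manip.camera(name): name is "scene" or "side" or "wrist"; returns (picture, depth): 480x640x3 uint8, red, green, blue; 480x640 float32, m along the optical axis (not along the pixel's ray), 0 where there is no reading.
- manip.calibration(name): a dict with "K" (3x3 intrinsics, pixels), "D" ([k1, k2, p1, p2, k3] as OpenCV has them; the pictures are not rectified), "R" (3x3) and "t" (3): a world point X has camera coordinates R X + t. Camera axes: x right, y down, z forward; pixel columns grow to the right and rows downward; lengths in m; the calibration is good to about 2 mm. A picture is of the moment at which its call begins: read the wrist's pose just before it. calibration takes no time and is no camera call; for the wrist camera it gives the pose at the moment of the call.
- manip.hand_in(): hands the job in; it is judged then, once.
Trained networks look in the newest picture that a camera, given by its name, has taken for a name from the list of things; names that differ only in an ending like _2 or _b are one class to them, and where a whole thing is asked for, a point or a joint stands for the part that bears it (a point fixed in the world has none). Each returns a list of dicts, best first, with "confidence" (0 to 1); they miss things now and then, are a little off and sometimes report something else, mostly with a low value. They report only what shows in the picture. A call takes as long as a camera call. They do not tell look-alikes from the thing itself.
- manip.find_in(target, camera): "box" ([left, top, right, bottom] in pixels, round what is visible of it).
- manip.outline_of(target, camera): "mask" (480x640 bool, what is visible of it) and "box" ([left, top, right, bottom] in pixels, round what is visible of it).
- manip.tip_of(target, camera): "xy" ([column, row] in pixels: a listed point, or the origin of a listed thing).
The state is a dict: "clock": time; "joint_pos": joint angles; "qvel": joint speeds; "joint_torque": joint torques, N m; "position": TCP position; "tcp_rot": TCP orientation; "wrist_force": force on the tool from outside, world axes, zero at the start; "ft_torque": the same for the moment, N m; "grip_width": finger opening in m; "finger_force": force on a finger pad.
Only numpy, scipy, OpenCV 4.12 (cv2) and the standard library are available. Lean on these libraries where they do the work, as an engineer would, in place of code of your own. Each camera call takes 0.05 s, during which the arm holds its last target. There are 200 camera calls.

### The job

Fit the loose julienne blade cassette to the vegetable slicer: slide it tongue first along the slicer's channel, under the clamp bridge, until it is fully home against the end stop, then turn the knurled clamp screw clockwise until its pad seats on the cassette and it is finger-tight: keep going a little past first touch until the resistance has clearly risen, then stop, for forcing it cracks the plastic cassette. Let go of everything and leave the other things where they stand.

Things in the scene. Friction and masses are not known exactly. Their poses are not given: they have to be found in the camera images.
- slicer: vegetable slicer of plain metal, fixed: deck 98 x 230 mm, two flat beds (tops at most z = 31 mm), black side rails (to z = 39 mm), black loop handle at the -y end. Origin under its middle, on the worktop; z up; y along its length; +x is the way the cassette slides in. A 53 mm wide channel, open on top, runs along x through the middle (y = 0); its floor is at z = 20 mm.
- channel_mouth (a point): point on the channel's floor, on its centre line, at the outer edge of the loading lip (slicer x = -77, y = 0, z = 20 mm). The lip has the channel's floor and reaches in to x = -45 mm, where the channel begins; its two cheeks, 10 mm high, funnel from about 70 mm apart here to the channel's 53 mm. Axes as the slicer.
- end_stop (a point): foot of the end stop, a wall across the channel under the clamp bridge (slicer x = 47, y = 0, z = 20 mm); the cassette's tongue end meets it when home. The bridge spans the channel from slicer x = 18 to 53 mm, y = -41 to 41 mm; its underside is 30 mm above the floor, its top 42 mm. Axes as the slicer.
- clamp_screw: knurled steel thumbscrew upright in the middle of the bridge (slicer x = 33, y = 0). Origin at the middle of its round head, 28 mm across, 18 mm tall; z up. Clockwise from above drives it and its 26 mm pad down, 1.25 mm a radian; it starts 1 to 4 mm off a home cassette. It runs at an even 0.04 N m, then seating raises torque and clamping force together, some 35 N a radian, 0.1 N m per 15 to 20 N when held still; it stays where left.
- cassette: julienne blade cassette, loose: grey plastic frame 130 mm long (x), 50 mm wide (y), 11 mm thick, flat, with a steel blade and comb teeth in its window and an upright rib on its tail. About 0.14 kg, balance point 5 to 15 mm from the middle towards the rib. Origin under the plate's middle; +x is the tongue end that goes in first; z up. Finger-tight is 10 N or more on it; over 60 N cracks it.
- cassette_rib (a point): middle of the cassette's upright finger rib, where it is grasped: 30 mm long along the cassette's x, 12 mm thick across y, 28 mm tall, standing on the plate. It is 48 mm behind the plate's middle (cassette x = -48 mm), 25 mm above the underside. Axes as the cassette. Home in the slicer it is at slicer x = -66, y = 0, z = 45 mm.
- lemon: a lemon, 78x55x56 mm, origin under its middle; a bystander, to be left alone
- tumbler: a clear drinking glass, 81 mm wide, 93 mm tall, origin under its middle; a bystander, to be left alone
- mug_spare: a white patterned mug with handle, 95 mm tall, origin at its underside; a bystander, to be left alone
- fork: a steel fork lying flat, 196 mm long, origin under its middle; a bystander, to be left alone
- honey_jar: a jar with a metal lid, 71 mm wide, 110 mm tall, origin under its middle; a bystander, to be left alone
- spice_jar_1: a small spice jar, 42 mm wide, 106 mm tall, origin under its middle; a bystander, to be left alone
Mind the look-alikes: they are no part of the job. Leave any yellow look-alike of the cassette alone.

How it is judged:
On the way, in this order (a step that is already met when the one before it is completed fails the run):
1. the cassette lies flat in the channel, home against the end stop (x of cassette_rib in the frame of slicer between -0.069 and -0.062 m and y of cassette_rib in the frame of slicer between -0.004 and 0.004 m and z of cassette_rib in the frame of slicer below 0.049 m and angle between the x axis of cassette and the x axis of slicer, either way round below 0.06 rad and angle between cassette's own z axis and vertical below 0.06 rad), for 0.2 s.
2. the clamp screw's pad presses the home cassette with 10 N or more (all of step 1 and contact force between clamp_screw and cassette above 10 N), for 0.2 s.
At the end, for the whole second after the job is handed in: The cassette lies flat in the channel, at most 3 mm short of the end stop and square to it, the clamp screw presses it with 10 to 60 N, and the robot has let go (all of step 2 and linear speed of cassette below 0.01 m/s); the robot touches nothing.
It fails at once if the clamp screw presses the cassette with more than 60 N (cracked) (contact force between clamp_screw and cassette above 60 N).
It fails at once if a bystander is shifted by more than 20 mm (distance of any of lemon, tumbler, mug_spare, fork, honey_jar, spice_jar_1 from where it was at the start of the episode above 0.02 m).
It also fails if it takes over 72 s, if anything falls off the work surface, if the arm or the gripper's body presses on something with over 40 N, if the wrist force passes 120 N, or if a joint passes its speed limit or range.

## Working session

There is one attempt and no reset: what is moved stays moved. The work goes in short steps, Python scripts to look and compute and a tool call to move; the robot and the scene stay as the last step left them, time stands still between calls to the robot, and variables do not carry over. Pictures are saved under pics/ and viewed, at most 10 in all, crops included, and the job is handed in when it is done.

Besides the shell and the picture viewer there is one more tool, called after "Emit:" as name(argument=value, ...) on one line, values as JSON. arm_command: Moves the arm, as the interface text tells. Its arguments: {"type":"object","properties":{"targets":{"type":"array"},"hand":{"type":"number"},"squeeze":{"type":"number"}},"required":["targets"]}

```bash
mkdir -p pics; cat > h.py <<'E'
import numpy as np,cv2
from cell import manip
from scipy.spatial.transform import Rotation as Ro
def cloud(name,d,step=1):
    c=manip.calibration(name);K,D,R,t=[np.array(c[k],float) for k in "KDRt"]
    v,u=np.mgrid[0:480:step,0:640:step]
    p=cv2.undistortPoints(np.stack([u.ravel(),v.ravel()],1).astype(np.float64)[:,None],K,D)[:,0]
    z=d[::step,::step].ravel()
    P=np.c_[p*z[:,None],z]
    W=(P-t)@R
    W[z==0]=np.nan
    return W.reshape(u.shape+(3,))
E
python3 - <<'E'
from h import *
ims=[]
for n in("scene","side"):
    im,d=manip.camera(n);np.savez(f"{n}0.npz",im=im,d=d,W=cloud(n,d));ims.append(im)
    for o in("cassette","slicer","clamp_screw"):
        for r in manip.find_in(o,n)[:3]: print(n,o,np.round(r["box"]),round(r["confidence"],2))
    for o in("cassette_rib","clamp_screw","end_stop","channel_mouth","cassette"):
        for r in manip.tip_of(o,n)[:3]: print(n,o,np.round(r["xy"],1),round(r["confidence"],2))
    cv2.imwrite(f"pics/{n}0.png",im[:,:,::-1])
s=manip.sense();print({k:np.round(v,3) for k,v in s.items()})
E
```

```text
scene cassette [329. 233. 359. 261.] 0.87
scene cassette [158. 250. 186. 273.] 0.71
scene slicer [374. 229. 427. 295.] 0.64
scene clamp_screw [409. 233. 416. 248.] 0.62
scene cassette_rib [350.9 247.1] 0.91
scene cassette_rib [184.3 244.3] 0.78
scene clamp_screw [437.7 236.4] 0.71
scene clamp_screw [410.9 233.4] 0.58
scene end_stop [412.6 254.4] 0.88
scene channel_mouth [375.4 256. ] 0.68
scene cassette [177.4 261.7] 0.72
side cassette [160. 175. 211. 208.] 0.79
side cassette [343. 233. 372. 275.] 0.7
side slicer [366. 251. 446. 355.] 0.96
side clamp_screw [414. 279. 428. 294.] 0.66
side clamp_screw [398. 191. 433. 242.] 0.47
side cassette_rib [355.4 265.7] 0.88
side clamp_screw [420.8 284.8] 0.73
side end_stop [426.1 306.1] 0.69
side channel_mouth [378.5 288.5] 0.74
side cassette [189.7 193.6] 0.76
side cassette [355.  258.3] 0.69
side cassette [485.7 298.6] 0.46
{'clock': np.float64(0.9), 'joint_pos': array([-1.295,  0.477,  0.022,  1.555, -0.012,  1.109, -0.083]), 'qvel': array([ 0.002,  0.002, -0.   , -0.001, -0.001,  0.001, -0.001]), 'joint_torque': array([ 0.0000e+00, -5.8273e+01,  1.5330e+00, -2.7294e+01, -5.4000e-02,
        1.0000e-02,  0.0000e+00]), 'position': array([0.253, 0.626, 0.223]), 'tcp_rot': array([-0.599, -3.084, -0.   ]), 'wrist_force': array([-0.197,  0.089, -0.09 ]), 'ft_torque': array([ 0.011, -0.018,  0.004]), 'finger_force': np.float64(0.0), 'grip_width': np.float64(0.088)}
```

View pics/scene0.png

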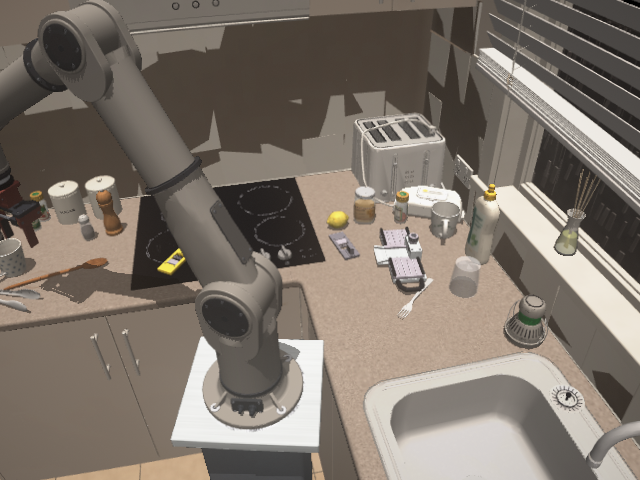

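View pics/side0.png

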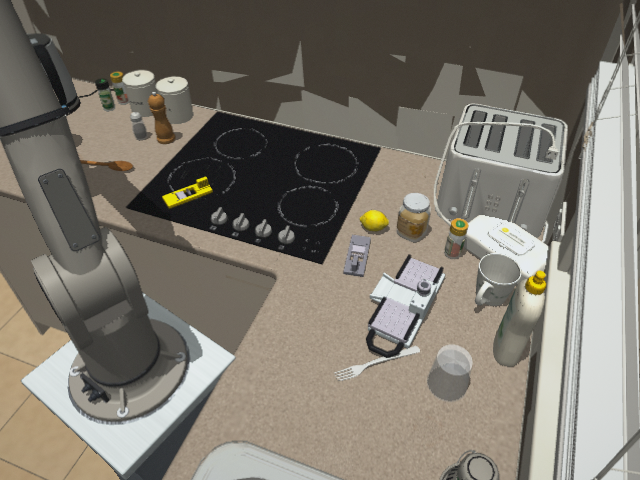

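Both views show the grey cassette at scene (345,245) / side (357,255), and a yellow look-alike on the hob at scene (173,260) / side (188,193). I also see the slicer at scene (400,260) / side (405,305), with its lip to the left, the screw at side (424,286) and the handle towards the fork. I choose the grey cassette and will check it in a close crop.

```bash
python3 - <<'E'
from h import *
z=np.load("side0.npz");W=z["W"];im=z["im"]
Z2=np.load("scene0.npz");W2=Z2["W"]
for n,(u,v) in dict(rib=(355,266),cass=(357,258),screw=(424,285),stop=(426,306),mouth=(378,289),lemon=(374,220),honey=(413,215),handle=(385,348),tumbler=(452,360),mug=(498,275),spice=(456,238),yellow=(188,195)).items(): print(n,np.round(W[v,u],3))
for n,(u,v) in dict(rib=(351,247),screw=(413,240),mouth=(375,256),stop=(412,254)).items(): print("scene",n,np.round(W2[v,u],3))
# cassette mask
for n,WW in(("side",W),("scene",W2)):
    for r in manip.outline_of("cassette",n)[:3]:
        P=WW[r["mask"]];P=P[np.isfinite(P[:,0])];P=P[(P[:,2]>.004)&(P[:,2]<.06)]
        rc=cv2.minAreaRect((P[:,:2]*1000).astype(np.float32));print(n,r["box"],len(P),rc,np.round(P[:,2].max(),3))
        q=P[P[:,2]>.02]; print(" rib",len(q),np.round(q.mean(0),3) if len(q) else"")
    for r in manip.outline_of("slicer",n)[:1]:
        P=WW[r["mask"]];P=P[np.isfinite(P[:,0])];P=P[(P[:,2]>.012)&(P[:,2]<.1)]
        rc=cv2.minAreaRect((P[:,:2]*1000).astype(np.float32));print(n,r["box"],len(P),rc)
        b=P[(P[:,2]>.026)&(P[:,2]<.045)]; print(cv2.minAreaRect((b[:,:2]*1000).astype(np.float32)))
c=im[165:375,320:520,::-1];cv2.imwrite("pics/crop1.png",cv2.resize(c,None,fx=2.8,fy=2.8,interpolation=cv2.INTER_CUBIC))
E
```

```text
rib [ 0.487 -0.241  0.03 ]
cass [ 0.508 -0.233  0.034]
screw [ 0.49  -0.416  0.081]
stop [ 0.464 -0.439  0.052]
mouth [ 0.468 -0.318  0.018]
lemon [ 0.639 -0.199  0.041]
honey [ 0.671 -0.289  0.084]
handle [ 0.355 -0.406 -0.006]
tumbler [ 0.351 -0.548  0.087]
mug [ 0.662 -0.528  0.028]
spice [ 0.675 -0.406  0.068]
yellow [0.456 0.298 0.001]
scene rib [ 0.493 -0.23   0.03 ]
scene screw [ 0.475 -0.411  0.074]
scene mouth [ 0.48  -0.303  0.008]
scene stop [ 0.447 -0.408  0.043]
side [345.2, 236.7, 370.5, 275.2] 527 ((542.6599731445312, -212.64573669433594), (131.23037719726562, 48.57027816772461), 23.868186950683594) 0.038
 rib 67 [ 0.496 -0.234  0.031]
side [164.2, 176.6, 212.6, 203.5] 607 ((455.5458068847656, 298.3760681152344), (61.551544189453125, 130.67689514160156), 69.6467514038086) 0.042
 rib 87 [0.497 0.277 0.032]
side [363.8, 208.1, 392.5, 233.5] 444 ((649.2650756835938, -193.9270782470703), (50.07636260986328, 69.87010955810547), 12.040321350097656) 0.053
 rib 397 [ 0.646 -0.197  0.038]
side [365.4, 255.5, 446.2, 354.1] 4223 ((461.78314208984375, -374.66162109375), (280.5447082519531, 129.62054443359375), 7.211974143981934)
((485.4949645996094, -383.592041015625), (232.05966186523438, 105.78986358642578), 7.035582542419434)
scene [328.3, 233.3, 360.1, 257.5] 160 ((535.7806396484375, -206.9862060546875), (123.4188003540039, 49.852115631103516), 24.607934951782227) 0.037
 rib 43 [ 0.493 -0.227  0.028]
scene [163.7, 249.9, 184.0, 270.2] 305 ((440.5937194824219, 305.6965026855469), (52.58888244628906, 105.98717498779297), 69.20765686035156) 0.02
 rib 0
```

View pics/crop1.png

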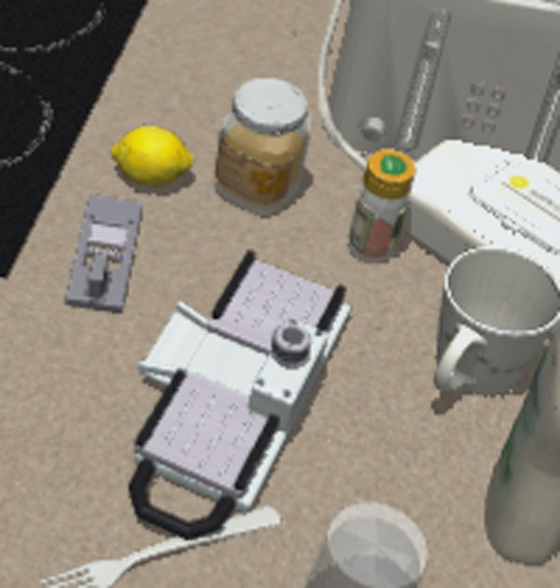

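The crop confirms it: a grey cassette with an upright rib at its near end (crop (97,275)) and its tongue pointing away from the robot. The slicer lip faces the cassette and the screw is at crop (292,340). I'm moving the wrist over the work now.

Emit:
arm_command(targets=[-323,-275,-107,0,0,-20,-323,-275,-107,0,0,-20,-323,-275,-107,0,0,-20,-323,-275,-107,0,0,-20,-323,-275,-107,0,0,-20,-323,-275,-107,0,0,-20,-323,-275,-107,0,0,-20,-323,-275,-107,0,0,-20,-523,-745,-137,0,0,-46,-523,-745,-137,0,0,-46,-523,-745,-137,0,0,-46,-523,-745,-137,0,0,-46,-523,-745,-137,0,0,-46,-523,-745,-137,0,0,-46,-523,-745,-137,0,0,-46,-523,-745,-137,0,0,-46,-523,-745,-137,0,0,-46,-523,-745,-137,0,0,-46,-523,-745,-137,0,0,-46,-523,-745,-137,0,0,-46], hand=60)

```text
clock: 3.1
position: [0.4572, -0.2674, 0.3606]
tcp_rot: [-0.64, 3.075, -0.006]
wrist_force: [0.2, 0.7, 0.2]
grip_width: 0.0598
finger_force: 0.0
```

```bash
cat >> h.py <<'E'
def yawy(s): R=Ro.from_rotvec(s["tcp_rot"]).as_matrix();return np.degrees(np.arctan2(R[1,1],R[0,1]))
def go(pos,yaw):
    "tool-frame row from the present pose to TCP pos with tool y at world yaw (deg)"
    s=manip.sense();R=Ro.from_rotvec(s["tcp_rot"]);y=np.radians(yaw)
    Y=np.array([np.cos(y),np.sin(y),0]);Z=np.array([0,0,-1.]);T=Ro.from_matrix(np.c_[np.cross(Y,Z),Y,Z])
    d=R.inv().apply(np.array(pos)-s["position"])*1000
    return np.round(np.r_[d,np.degrees((R.inv()*T).as_rotvec())],1)
E
python3 - <<'E'
from h import *
s=manip.sense();print(s["clock"],np.round(s["joint_pos"],2),yawy(s))
im,d=manip.camera("wrist");W=cloud("wrist",d);np.savez("wrist0.npz",im=im,d=d,W=W)
for r in manip.outline_of("cassette","wrist")[:2]:
    P=W[r["mask"]];P=P[np.isfinite(P[:,0])];P=P[(P[:,2]>.004)&(P[:,2]<.06)]
    print(r["box"],len(P),cv2.minAreaRect((P[:,:2]*1000).astype(np.float32)),P[:,2].max())
    q=P[P[:,2]>.03];print("rib",q.mean(0),cv2.minAreaRect((q[:,:2]*1000).astype(np.float32)))
for o in("cassette_rib","clamp_screw","end_stop","channel_mouth","slicer","cassette"):
    for r in manip.tip_of(o,"wrist")[:2]: u,v=np.round(r["xy"]).astype(int);print(o,u,v,round(r["confidence"],2),W[v,u] if 0<=u<640 and 0<=v<480 else"")
cv2.imwrite("pics/wrist0.png",im[:,:,::-1])
E
```

```text
3.1 [-0.17  0.13  0.65  1.75 -0.08  1.29  2.49] 113.49657082710948
[314.6, 223.6, 350.3, 304.9] 2009 ((544.1138305664062, -205.61520385742188), (129.94241333007812, 49.74466323852539), 24.027860641479492) 0.03543501581679924
rib [ 0.50017163 -0.22538157  0.03316554] ((500.1075744628906, -225.2602996826172), (29.491628646850586, 11.551898956298828), 24.206865310668945)
cassette_rib 329 241 0.97 [ 0.50221044 -0.22748295  0.03326685]
clamp_screw 202 184 0.81 [ 0.48770546 -0.40748267  0.08382178]
end_stop 207 179 0.71 [ 0.47958779 -0.40396729  0.08310605]
channel_mouth 287 201 0.88 [ 0.47625271 -0.30461867  0.01491281]
slicer 240 185 0.82 [ 0.48222602 -0.37531872  0.01273929]
cassette 330 268 0.82 [ 0.54984569 -0.20322616 -0.00525689]
cassette 200 184 0.61 [ 0.48874685 -0.40984915  0.08357706]
```

View pics/wrist0.png

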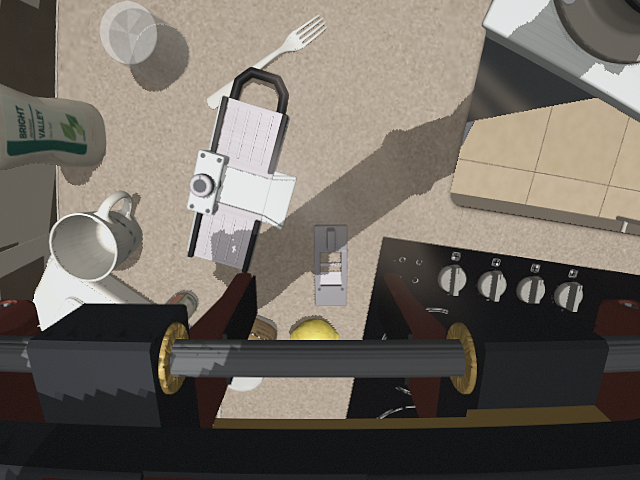

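The wrist view shows the cassette at (330,265), with its rib at (331,240). The slicer is at (240,185), with the screw at (203,184) and the lip opening toward (290,200). The depth reads about 5 mm low, so I'll intersect the pixel rays with the known heights instead.

```bash
cat >> h.py <<'E'
def onplane(name,uv,h):
    c=manip.calibration(name);K,D,R,t=[np.array(c[k],float) for k in "KDRt"]
    p=cv2.undistortPoints(np.array(uv,float).reshape(-1,1,2),K,D)[:,0]
    C=-R.T@t; r=np.c_[p,np.ones(len(p))]@R
    return C+r*((h-C[2])/r[:,2])[:,None]
E
python3 - <<'E'
from h import *
z=np.load("wrist0.npz");im,W=z["im"],z["W"]
print("cam",-np.array(manip.calibration("wrist")["R"]).T@manip.calibration("wrist")["t"])
def rect(m,h):
    v,u=np.nonzero(m);X=onplane("wrist",np.c_[u,v],h)[:,:2]*1000
    return cv2.minAreaRect(X.astype(np.float32)),len(u),X
v,u=np.mgrid[0:480,0:640]
reg=(u>310)&(u<352)&(v>220)&(v<310)
print("ribtop",rect(reg&(W[:,:,2]>.029),.039)[:2])
print("table z",np.nanmedian(W[200:220,400:430,2]),np.nanmedian(W[230:250,290:305,2]))
reg=(u>180)&(u<300)&(v>85)&(v<275)
bl=reg&(im.max(2)<70)&(W[:,:,2]>.022)&(W[:,:,2]<.045)
n,l,st,ce=cv2.connectedComponentsWithStats(bl.astype(np.uint8))
for i in range(1,n):
    if st[i,4]>25: print("rail",st[i],rect(l==i,.039)[0])
beds=reg&(W[:,:,2]>.02)&(W[:,:,2]<.031)&(im.max(2)>100)
n,l,st,ce=cv2.connectedComponentsWithStats(beds.astype(np.uint8))
for i in range(1,n):
    if st[i,4]>200: print("bed",st[i],rect(l==i,.031)[0])
br=reg&(W[:,:,2]>.05)&(W[:,:,2]<.066);print("bridge",rect(br,.062)[:2],np.median(W[br][:,2]))
sc=reg&(W[:,:,2]>.074);h=np.median(W[sc][:,2])+.005;print("screw",rect(sc,h)[:2],h,rect(sc,h)[2].mean(0))
print(np.round(W[190,235:300:5,2],3))
E
```

```text
cam [ 0.39688162 -0.28656152  0.52268784]
ribtop (((499.40869140625, -219.3799285888672), (29.04238510131836, 11.321966171264648), 24.533689498901367), 185)
table z -0.005376369529805792 -0.005371423580572307
rail [219  97   7  18  26] ((393.8741149902344, -424.6827087402344), (22.76780128479004, 3.1730027198791504), 0.8665482401847839)
rail [223  98   5  20  26] ((394.58160400390625, -418.4279479980469), (24.340412139892578, 1.89357590675354), 8.443811416625977)
rail [277 113  11  27  79] ((386.17742919921875, -341.26715087890625), (32.149967193603516, 8.613553047180176), 9.592596054077148)
rail [188 213  14  44 241] ((571.3901977539062, -398.07916259765625), (66.08069610595703, 7.832276821136475), 7.557841777801514)
rail [242 220  19  52 301] ((554.23388671875, -319.23614501953125), (78.70594024658203, 8.170055389404297), 7.225905418395996)
bed [ 216   96   80   84 3651] ((415.3392028808594, -360.83343505859375), (89.70609283447266, 112.6165771484375), 9.15427303314209)
bed [ 194  201   88   68 2944] ((553.1239013671875, -342.0885009765625), (87.45975494384766, 112.6589126586914), 7.370168685913086)
bridge (((491.7149658203125, -403.3024597167969), (80.23856353759766, 34.71587371826172), 7.652809143066406), 1164) 0.056379749304339026
screw (((530.235107421875, -359.3890380859375), (142.01486206054688, 28.94062614440918), 47.065853118896484), 478) 0.08785570157042817 [ 497.08338003 -394.87803003]
[ 0.014  0.015  0.015  0.015  0.014  0.012  0.015  0.014  0.012  0.015
  0.014  0.015 -0.005]
```

```bash
cat > m.py <<'E'
from h import *
s=manip.sense();print(s["clock"],s["position"],yawy(s),abs(s["qvel"]).max())
im,d=manip.camera("wrist");W=cloud("wrist",d)
off=-np.nanmedian(W[200:220,400:430,2]);print("zoff",off);W[:,:,2]+=off
def rect(m,h):
    v,u=np.nonzero(m);X=onplane("wrist",np.c_[u,v],h)[:,:2]*1000
    return cv2.minAreaRect(X.astype(np.float32)),len(u),X.mean(0)
r=max(manip.outline_of("cassette","wrist"),key=lambda r:r["confidence"]);k=cv2.dilate(r["mask"].astype(np.uint8),np.ones((5,5)))>0
print("ribtop",rect(k&(W[:,:,2]>.034)&(W[:,:,2]<.06),.039));print("plate",rect(k&(W[:,:,2]>.007)&(W[:,:,2]<.016),.011))
r=manip.outline_of("slicer","wrist")[0];k=cv2.dilate(r["mask"].astype(np.uint8),np.ones((5,5)))>0
bl=k&(im.max(2)<70)&(W[:,:,2]>.03)&(W[:,:,2]<.045)
n,l,st,ce=cv2.connectedComponentsWithStats(bl.astype(np.uint8))
for i in range(1,n):
    if st[i,4]>60: print("rail",rect(l==i,.039))
print("bridge",rect(k&(W[:,:,2]>.056)&(W[:,:,2]<.068),.062))
sc=k&(W[:,:,2]>.078)&(W[:,:,2]<.1);h=np.median(W[sc][:,2]);print("screw",rect(sc,h),h)
np.savez("w1.npz",im=im,W=W)
E
python3 m.py
```

```text
3.5 [ 0.45903636 -0.25927982  0.35960068] 114.15518287128722 0.005396338548755361
zoff 0.005213502794765476
ribtop (((498.2213439941406, -229.79379272460938), (30.289979934692383, 11.28884506225586), 24.241100311279297), 185, array([ 498.56844559, -229.76559086]))
plate (((541.5806884765625, -210.58963012695312), (128.44671630859375, 49.34538269042969), 24.10788917541504), 2085, array([ 544.49174801, -209.15067252]))
rail (((413.3249206542969, -425.9723815917969), (71.1860122680664, 2.7605695724487305), 6.626160621643066), 86, array([ 410.56359464, -426.43394178]))
rail (((385.72686767578125, -350.5708923339844), (36.54389953613281, 8.38261604309082), 6.827489852905273), 83, array([ 381.76887818, -351.00464959]))
rail (((568.4107055664062, -410.3599548339844), (66.83135223388672, 8.36320686340332), 6.740406036376953), 265, array([ 567.66005   , -410.50130244]))
rail (((552.5256958007812, -331.1868896484375), (79.87095642089844, 8.631756782531738), 6.639571189880371), 329, array([ 552.1227249 , -331.22883228]))
bridge (((488.3949890136719, -414.3643493652344), (80.8321762084961, 35.26957321166992), 6.993932723999023), 1199, array([ 485.71345764, -413.72441041]))
screw (((487.75830078125, -411.193115234375), (27.782432556152344, 29.985294342041016), 23.604354858398438), 467, array([ 487.62712734, -411.36618233])) 0.08873985531989333
```

Emit:
arm_command(targets=[-48,11,120,0,0,0,-48,11,120,0,0,0,-48,11,200,0,0,0,-48,11,240,0,0,0,-48,11,270,0,0,0,-48,11,290,0,0,0,-48,11,310,0,0,0,-48,11,325,0,0,0,-48,11,335,0,0,0,-48,11,343,0,0,0,-48,11,343,0,0,0,-48,11,343,0,0,0,-48,11,343,0,0,0,-48,11,343,0,0,0], hand=44)

```text
clock: 5.05
position: [0.4986, -0.2313, 0.0174]
tcp_rot: [-0.653, 3.072, -0.001]
wrist_force: [-1.0, 0.8, -0.0]
grip_width: 0.0444
finger_force: 0.0
```

Emit:
arm_command(targets=[0,0,0,0,0,0,0,0,0,0,0,0,0,0,0,0,0,0,0,0,0,0,0,0,0,0,0,0,0,0,0,0,0,0,0,0,0,0,0,0,0,0], hand=4, squeeze=35)

```text
clock: 5.75
position: [0.4981, -0.2311, 0.0166]
tcp_rot: [0.654, -3.073, -0.0]
wrist_force: [-0.2, 0.1, 0.4]
grip_width: 0.012
finger_force: 35.0
```

```bash
python3 - <<'E'
from h import *
s=manip.sense();print(s["clock"],s["position"],s["tcp_rot"],yawy(s),s["grip_width"],s["finger_force"],s["wrist_force"],s["joint_pos"])
E
```

```text
5.75 [ 0.49808475 -0.23108068  0.01663587] [ 6.53514146e-01 -3.07283765e+00 -2.08378252e-04] 114.01292787307555 0.01196735424679248 34.991523027420044 [-0.20230806  0.05938165  0.37208214] [-0.01046998  0.59992024  0.43038418  2.02658507 -0.42887493  0.60245119
  2.70196992]
```

Emit:
arm_command(targets=[0,0,-30,0,0,0,7,30,-60,0,0,8,14,60,-60,0,0,16,14,60,-60,0,0,24,14,60,-60,0,0,32,14,60,-60,0,0,40,14,60,-60,0,0,48,14,60,-60,0,0,56,14,60,-60,0,0,64,14,60,-60,0,0,72,14,60,-60,0,0,80,14,60,-60,0,0,88,14,60,-60,0,0,96,14,60,-50,0,0,104,14,60,-40,0,0,107.3,14,60,-28,0,0,107.3,14,60,-28,0,0,107.3,14,60,-28,0,0,107.3,14,60,-28,0,0,107.3,14,60,-28,0,0,107.3])

```text
clock: 7.75
position: [0.4612, -0.1822, 0.0451]
tcp_rot: [2.087, 2.347, 0.001]
wrist_force: [-0.9, 0.2, -1.4]
grip_width: 0.0118
finger_force: 35.0
```

```bash
cat > n.py <<'E'
from h import *
import sys
s=manip.sense();print(s["clock"],s["position"],yawy(s),s["grip_width"],s["finger_force"],s["wrist_force"],s["joint_pos"][6])
im,d=manip.camera("wrist");W=cloud("wrist",d);np.savez("w2.npz",im=im,W=W)
im2,d2=manip.camera("side");W2=cloud("side",d2);np.savez("s2.npz",im=im2,W=W2)
cv2.imwrite(f"pics/{sys.argv[1]}.png",np.hstack([cv2.resize(im,(400,300)),cv2.resize(im2[200:380,290:530],(400,300))])[:,:,::-1])
E
python3 n.py stage
```

```text
7.75 [ 0.46120288 -0.1821994   0.04509336] 6.724921119564557 0.011793608223759447 34.989386200904846 [-0.89158048  0.1997665  -1.38544205] 1.1675600196399358
```

View pics/stage.png

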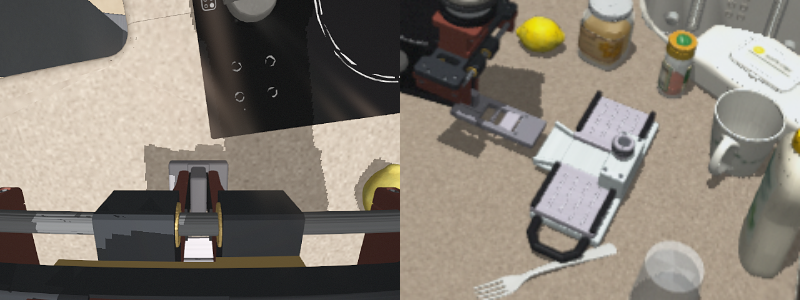

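The side panel shows the cassette lined up with the lip, its tongue at (545,130) and the mouth at (550,145). The wrist panel shows the rib held squarely at (198,185). I'll check tilt and lateral offset in the side depth.

```bash
python3 - <<'E'
from h import *
W=np.load("s2.npz")["W"];im=np.load("s2.npz")["im"].astype(int)
a=np.radians(-83.3);ex=np.array([np.cos(a),np.sin(a)]);ey=np.array([-ex[1],ex[0]])
P=(W[:,:,:2]-[.4841,-.3788])@np.c_[ex,ey];X,Y,Z=P[...,0]*1e3,P[...,1]*1e3,W[...,2]*1e3
m=(X<-90)&(X>-180)&(abs(Y)<40)&(Z>18)&(Z<55)
for a in range(-180,-70,15):
    k=(X>a)&(X<=a+15)&(abs(Y)<45)&(Z>18)&(Z<60)
    if k.sum()>3: print(a,k.sum(),Y[k].min().round(1),Y[k].max().round(1),np.median(Z[k]).round(1))
k=(X>-70)&(X<-5)&(abs(Y)<15)&(Z>5)&(Z<40);print("floor z",np.median(Z[k]),k.sum())
k=(abs(X)<40)&(abs(Y)>40)&(abs(Y)<90)&(Z>20)&(Z<36);print("bed z",np.median(Z[k]))
k=(X>15)&(X<57)&(abs(Y)<60)&(Z>54)&(Z<70)
print("bridge side",cv2.minAreaRect(np.c_[X[k],Y[k]].astype(np.float32)),np.median(Z[k]))
k=(Z>76)&(Z<100)&(abs(X-33)<30)&(abs(Y)<30);print("screw side",X[k].mean(),Y[k].mean())
E
```

```text
-180 132 -26.3 25.0 33.8
-165 65 -27.0 23.8 33.6
-150 95 -26.5 26.6 32.6
-135 114 -26.9 25.6 32.8
-120 106 -26.5 24.6 33.2
-105 123 -26.9 24.9 33.2
-90 99 -26.6 26.8 33.0
-75 32 -39.1 39.5 21.9
floor z 14.390356781574956 287
bed z 25.15626643119036
bridge side ((39.66004180908203, -0.6622085571289062), (33.86014175415039, 81.55620574951172), 0.3077031075954437) 56.91206581339051
screw side 38.12358558239374 -1.3534216942406496
```

Emit:
arm_command(targets=[0,0,4,0,0,0,-8,0,4,0,0,0,-16,0,4,0,0,0,-24,0,4,0,0,0,-32,0,4,0,0,0,-40,0,4,0,0,0,-48,0,4,0,0,0,-54,0,4,0,0,0,-60,0,4,0,0,0,-66,0,4,0,0,0,-72,0,4,0,0,0,-75,0,4,0,0,0,-75,0,4,0,0,0,-75,0,4,0,0,0])

```text
clock: 9.25
position: [0.4698, -0.2568, 0.0407]
tcp_rot: [2.087, 2.347, -0.0]
wrist_force: [1.6, -0.9, -1.5]
grip_width: 0.0119
finger_force: 35.0
```

Emit:
arm_command(targets=[0,0,1,0,0,0,0,0,2,0,0,0,0,0,3,0,0,0,0,0,3,0,0,0,0,0,3,0,0,0])

```text
clock: 9.75
position: [0.4697, -0.2563, 0.0376]
tcp_rot: [-2.087, -2.348, -0.0]
wrist_force: [1.5, 0.5, -1.3]
grip_width: 0.0121
finger_force: 35.0
```

Not touching yet. I'll lower it a little further.

Emit:
arm_command(targets=[0,0,0.7,0,0,0,0,0,1.4,0,0,0,0,0,1.4,0,0,0,0,0,1.4,0,0,0])

```text
clock: 10.15
position: [0.4697, -0.2564, 0.0364]
tcp_rot: [-2.087, -2.348, -0.001]
wrist_force: [1.8, 2.9, 4.5]
grip_width: 0.0117
finger_force: 35.0
```

Emit:
arm_command(targets=[-5,0,0,0,0,0,-10,0,0,0,0,0,-15,0,0,0,0,0,-20,0,0,0,0,0,-25,0,0,0,0,0,-30,0,0,0,0,0,-35,0,0,0,0,0,-40,0,0,0,0,0,-44,0,0,0,0,0,-48,0,0,0,0,0,-48,0,0,0,0,0])

```text
clock: 11.25
position: [0.4757, -0.304, 0.0366]
tcp_rot: [-2.088, -2.347, -0.002]
wrist_force: [1.0, 3.8, 6.2]
grip_width: 0.0117
finger_force: 35.0
```

Emit:
arm_command(targets=[-3,0,0,0,0,0,-6,0,0,0,0,0,-8,0,0,0,0,0,-9,0,0,0,0,0,-10,0,0,0,0,0,-10,0,0,0,0,0])

```text
clock: 11.85
position: [0.4767, -0.3122, 0.0366]
tcp_rot: [-2.085, -2.346, -0.005]
wrist_force: [0.6, 8.2, 12.2]
grip_width: 0.0121
finger_force: 35.0
```

Emit:
arm_command(targets=[-1,0,0,0,0,0,-2,0,0,0,0,0,-3,0,0,0,0,0,-3,0,0,0,0,0])

```text
clock: 12.25
position: [0.4767, -0.3124, 0.0365]
tcp_rot: [-2.081, -2.344, -0.011]
wrist_force: [-2.1, 16.4, 19.7]
grip_width: 0.0118
finger_force: 35.0
```

It's hard against the stop at the expected home position. I'll ease the push, let go, lift and look.

Emit:
arm_command(targets=[2,0,-0.5,0,0,0,2,0,-0.5,0,0,0])

```text
clock: 12.45
position: [0.4767, -0.3124, 0.0365]
tcp_rot: [-2.084, -2.346, -0.005]
wrist_force: [1.0, 8.3, 7.7]
grip_width: 0.012
finger_force: 35.0
```

Emit:
arm_command(targets=[0,0,0,0,0,0,0,0,0,0,0,0,0,0,0,0,0,0,0,0,0,0,0,0,0,0,-10,0,0,0,0,0,-40,0,0,0,0,0,-80,0,0,0,0,0,-120,0,0,0,80,0,-160,0,0,0,80,0,-200,0,0,0,80,0,-200,0,0,0,80,0,-200,0,0,0,80,0,-200,0,0,0,80,0,-200,0,0,0], hand=40)

```text
clock: 13.85
position: [0.4665, -0.2361, 0.236]
tcp_rot: [-2.088, -2.346, 0.001]
wrist_force: [0.8, -1.0, -0.4]
grip_width: 0.0399
finger_force: 0.0
```

```bash
python3 n.py rel; python3 - <<'E'
from h import *
a=np.radians(-83.3);ex=np.array([np.cos(a),np.sin(a)]);ey=np.array([-ex[1],ex[0]])
for f in("s2","w2"):
    W=np.load(f+".npz")["W"]
    P=(W[:,:,:2]-[.4841,-.3788])@np.c_[ex,ey];X,Y,Z=P[...,0]*1e3,P[...,1]*1e3,W[...,2]*1e3+5
    k=(X<-40)&(X>-100)&(abs(Y)<12)&(Z>50)&(Z<75);print(f,"rib",k.sum(),X[k].mean(),Y[k].mean(),np.median(Z[k]),cv2.minAreaRect(np.c_[X[k],Y[k]].astype(np.float32)) if k.sum()>3 else "")
    for x in range(-90,20,15):
        k=(X>x)&(X<x+15)&(abs(Y)<26)&(Z>26)&(Z<38)
        if k.sum(): print(x,k.sum(),np.median(Z[k]).round(1),Y[k].min().round(),Y[k].max().round())
    k=(Z>80)&(Z<100)&(abs(X-33)<25)&(abs(Y)<25)
    if k.sum(): print("screw",X[k].mean(),Y[k].mean(),np.median(Z[k]),W[k].mean(0))
E
```

```text
13.85 [ 0.46650958 -0.23611165  0.23600182] 6.6440729742646525 0.0399172570324159 0.0 [ 0.7987566  -1.02799123 -0.38003311] 1.001568003842521
s2 rib 80 -61.133784808134465 -2.05721275068651 56.92469110543365 ((-61.36354064941406, -1.2664356231689453), (29.666667938232422, 15.331014633178711), 2.091356039047241)
-90 14 31.5 -21.0 1.0
-75 60 30.5 -26.0 -2.0
-60 78 30.8 -26.0 23.0
-45 90 31.0 -26.0 25.0
-30 74 30.5 -26.0 26.0
-15 76 29.8 -26.0 26.0
0 114 29.9 -25.0 26.0
15 10 31.0 -26.0 20.0
screw 37.968123917609894 -1.4872161069457979 87.22615467082144 [ 0.48705271 -0.41668234  0.08184093]
w2 rib 348 -65.83852330033811 0.507090540614958 58.72682424078383 ((-64.74263763427734, 0.5424408912658691), (12.849757194519043, 29.41643714904785), 89.7574234008789)
-90 284 31.0 -24.0 25.0
-75 406 31.1 -24.0 26.0
-60 380 31.2 -26.0 25.0
-45 285 30.9 -26.0 25.0
-30 359 30.7 -26.0 25.0
-15 393 30.3 -25.0 25.0
0 66 30.1 -25.0 25.0
screw 31.601341521945056 1.7457693014536158 88.44701437446805 [ 0.4895208  -0.40998184  0.08255622]
```

View pics/rel.png

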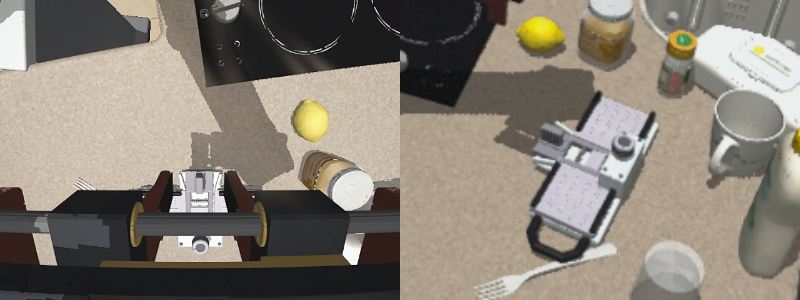

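The cassette is home and flat: the wrist depth puts the rib at x≈-66, y≈0, and the side panel shows it seated at (565,150). Next I'll go to the screw at about (0.488, -0.411).

Emit:
arm_command(targets=[-45,0,0,0,0,-8,-90,0,0,0,0,-16,-135,0,0,0,0,-24,-176,1,0,0,0,-32,-176,1,0,0,0,-40,-176,1,20,0,0,-48,-176,1,50,0,0,-56,-176,1,80,0,0,-60,-176,1,105,0,0,-60,-176,1,125,0,0,-60,-176,1,140,0,0,-60,-176,1,150,0,0,-60,-176,1,158,0,0,-60,-176,1,163,0,0,-60,-176,1,163,0,0,-60,-176,1,163,0,0,-60,-176,1,163,0,0,-60], hand=60)

```text
clock: 15.65
position: [0.4892, -0.4106, 0.0744]
tcp_rot: [0.634, 3.076, -0.001]
wrist_force: [0.6, -0.6, -0.3]
grip_width: 0.0599
finger_force: 0.0
```

```bash
python3 n.py screw;  python3 - <<'E'
from h import *
for f in("w2","s2"):
    W=np.load(f+".npz")["W"]
    k=(W[...,2]>.076)&(W[...,2]<.092)&(np.hypot(W[...,0]-.488,W[...,1]+.411)<.02);print(f,k.sum(),W[k].mean(0),np.median(W[k][:,2]),cv2.minAreaRect((W[k][:,:2]*1000).astype(np.float32)) if k.sum()>3 else"")
E
```

```text
15.65 [ 0.48915382 -0.41062475  0.07444137] 66.7139341585899 0.059911402101183946 0.0 [ 0.5704024  -0.57075268 -0.30461203] 2.238790371661677
w2 2838 [ 0.48835039 -0.4122791   0.0828608 ] 0.08329971727907441 ((489.6585998535156, -412.8755798339844), (29.629100799560547, 28.98556137084961), 59.94845199584961)
s2 116 [ 0.48739787 -0.41636916  0.08214456] 0.08216617624431796 ((488.81005859375, -415.26104736328125), (30.775249481201172, 26.040996551513672), 16.655609130859375)
```

View pics/screw.png

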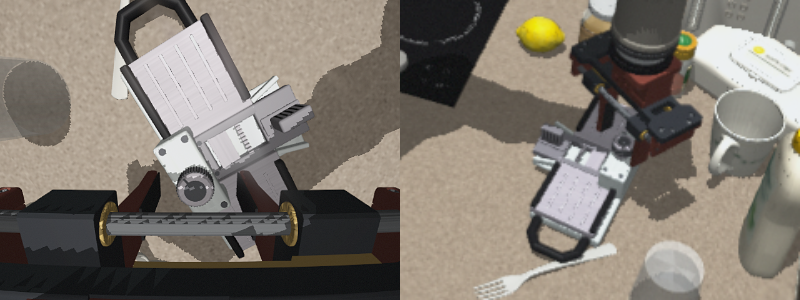

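The wrist panel shows the knurled head at (195,185), roughly centred between the fingers. I'll nudge 1.5 mm and close.

Emit:
arm_command(targets=[0,-1.5,1,0,0,0,0,-1.5,1,0,0,0,0,-1.5,1,0,0,0,0,-1.5,1,0,0,0,0,-1.5,1,0,0,0,0,-1.5,1,0,0,0,0,-1.5,1,0,0,0,0,-1.5,1,0,0,0], hand=20, squeeze=40)

```text
clock: 16.55
position: [0.4878, -0.4126, 0.0728]
tcp_rot: [0.635, 3.077, -0.002]
wrist_force: [-0.5, -4.6, -2.3]
grip_width: 0.0264
finger_force: 40.0
```

```bash
cat > t.py <<'E'
from h import *
s=manip.sense();print(round(s["clock"],2),s["position"].round(4),"yaw",round(yawy(s),2),"j7",round(s["joint_pos"][6],2),"w",round(s["grip_width"],4),"ff",round(s["finger_force"],1),"F",s["wrist_force"].round(2),"T",s["ft_torque"].round(3))
E
python3 t.py
```

```text
16.55 [ 0.4878 -0.4126  0.0728] yaw 66.67 j7 2.24 w 0.0264 ff 40.0 F [-0.52 -4.59 -2.26] T [-1.037  0.28   0.009]
```

Emit:
arm_command(targets=[0,-1,0,0,0,6,0,-1,0.3,0,0,14,0,-1,0.5,0,0,22,0,-1,0.7,0,0,30,0,-1,0.9,0,0,38,0,-1,1.1,0,0,46,0,-1,1.3,0,0,54,0,-1,1.3,0,0,60,0,-1,1.3,0,0,60,0,-1,1.3,0,0,60])

```text
clock: 17.55
position: [0.4899, -0.4111, 0.0715]
tcp_rot: [2.082, 2.352, 0.005]
wrist_force: [4.9, 2.7, 2.0]
grip_width: 0.0267
finger_force: 40.0
```

```bash
python3 t.py
```

```text
17.55 [ 0.4899 -0.4111  0.0715] yaw 6.99 j7 1.39 w 0.0267 ff 40.0 F [4.93 2.75 2.02] T [ 0.473 -1.128 -0.05 ]
```

Emit:
arm_command(targets=[0,1,0.2,0,0,7,0,1,0.4,0,0,14,0,1,0.5,0,0,20])

```text
clock: 17.85
position: [0.491, -0.4111, 0.071]
tcp_rot: [2.463, 1.95, 0.006]
wrist_force: [5.2, 2.2, 0.8]
grip_width: 0.0266
finger_force: 40.0
```

```bash
python3 t.py; python3 - <<'E'
from h import *
im,d=manip.camera("wrist");W=cloud("wrist",d);s=manip.sense()
p=s["position"];k=(W[...,2]>.07)&(W[...,2]<.095)&(np.hypot(W[...,0]-p[0],W[...,1]-p[1])<.012);print(k.sum(),np.median(W[k],0))
k=(W[...,2]>.05)&(W[...,2]<.063)&(np.hypot(W[...,0]-p[0],W[...,1]-p[1])<.045);print("bridge",k.sum(),np.median(W[k][:,2]))
cv2.imwrite("pics/turn1.png",im[:,:,::-1])
E
python3 t.py
```

```text
17.85 [ 0.491  -0.4111  0.071 ] yaw -13.29 j7 1.09 w 0.0266 ff 40.0 F [5.2  2.18 0.76] T [ 0.371 -1.13   0.11 ]
2045 [ 0.49119848 -0.41022078  0.08179077]
bridge 3773 0.05673422907969826
17.9 [ 0.4909 -0.4112  0.0709] yaw -13.57 j7 1.09 w 0.0265 ff 40.0 F [5.56 3.61 3.73] T [ 0.827 -1.333 -0.044]
```

View pics/turn1.png

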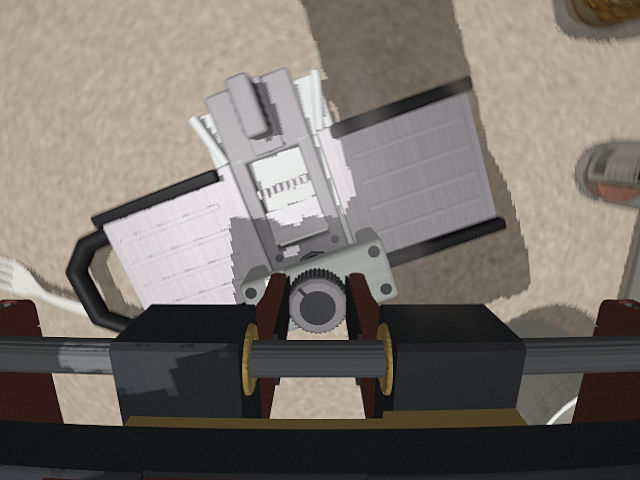

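The wrist view shows the pads on the knurled head at (318,303). Depth says the head has gone down about 1.5 mm, so the screw is turning. I'll continue in steps, watching the torque with the tool held still.

Emit:
arm_command(targets=[0,1,0.2,0,0,7,0,1,0.4,0,0,14,0,1,0.5,0,0,20,0,1,0.5,0,0,20,0,1,0.5,0,0,20,0,1,0.5,0,0,20])

```text
clock: 18.5
position: [0.4918, -0.4116, 0.0706]
tcp_rot: [-2.76, -1.5, -0.005]
wrist_force: [5.8, 2.3, 1.2]
grip_width: 0.0266
finger_force: 40.0
```

```bash
python3 t.py
```

```text
18.5 [ 0.4918 -0.4116  0.0706] yaw -32.96 j7 0.8 w 0.0266 ff 40.0 F [5.8  2.3  1.24] T [ 0.485 -1.179 -0.035]
```

Emit:
arm_command(targets=[0,0,0.2,0,0,7,0,0,0.4,0,0,14,0,0,0.5,0,0,20,0,0,0.5,0,0,20,0,0,0.5,0,0,20,0,0,0.5,0,0,20])

```text
clock: 19.1
position: [0.4925, -0.4122, 0.0702]
tcp_rot: [2.978, 0.998, 0.006]
wrist_force: [8.0, 0.3, -0.1]
grip_width: 0.0265
finger_force: 40.0
```

```bash
python3 t.py
```

```text
19.1 [ 0.4925 -0.4122  0.0702] yaw -52.94 j7 0.5 w 0.0265 ff 40.0 F [ 7.98  0.26 -0.08] T [ 0.048 -1.637 -0.043]
```

The drift fits the head sitting about 2.7 mm off the tool axis along tool x. I'll let the tool orbit the true screw centre.

Emit:
arm_command(targets=[0.5,0.8,0.2,0,0,7,0.9,1.4,0.4,0,0,14,1.2,2,0.5,0,0,20,1.2,2,0.5,0,0,20,1.2,2,0.5,0,0,20,1.2,2,0.5,0,0,20])

```text
clock: 19.7
position: [0.493, -0.4131, 0.0697]
tcp_rot: [-3.106, -0.465, -0.003]
wrist_force: [4.5, 2.1, 2.4]
grip_width: 0.0265
finger_force: 40.0
```

```bash
python3 t.py
```

```text
19.7 [ 0.493  -0.4131  0.0697] yaw -72.98 j7 0.18 w 0.0265 ff 40.0 F [4.47 2.1  2.45] T [ 0.377 -0.863 -0.033]
```

Emit:
arm_command(targets=[0.2,0.3,0.2,0,0,7,0.4,0.6,0.4,0,0,14,0.5,0.8,0.5,0,0,20,0.5,0.8,0.5,0,0,20,0.5,0.8,0.5,0,0,20,0.5,0.8,0.5,0,0,20])

```text
clock: 20.3
position: [0.4931, -0.4141, 0.0693]
tcp_rot: [-3.14, 0.085, -0.002]
wrist_force: [4.2, 1.8, 5.8]
grip_width: 0.0266
finger_force: 40.0
```

```bash
python3 t.py
```

```text
20.3 [ 0.4931 -0.4141  0.0693] yaw -93.11 j7 -0.13 w 0.0266 ff 40.0 F [4.21 1.8  5.82] T [ 0.466 -0.749  0.014]
```

Emit:
arm_command(targets=[0.2,0.3,0.1,0,0,7,0.4,0.6,0.2,0,0,15,0.4,0.6,0.2,0,0,15,0.4,0.6,0.2,0,0,15,0.4,0.6,0.2,0,0,15])

```text
clock: 20.8
position: [0.493, -0.4148, 0.069]
tcp_rot: [-3.102, 0.496, -0.0]
wrist_force: [4.0, 1.0, 5.2]
grip_width: 0.0269
finger_force: 40.0
```

```bash
python3 t.py
```

```text
20.8 [ 0.493  -0.4148  0.069 ] yaw -108.16 j7 -0.37 w 0.0269 ff 40.0 F [4.04 1.04 5.17] T [ 0.559 -0.549  0.024]
```

Emit:
arm_command(targets=[0.2,0.3,0.1,0,0,7,0.4,0.6,0.3,0,0,15,0.4,0.6,0.3,0,0,15,0.4,0.6,0.3,0,0,15,0.4,0.6,0.3,0,0,15])

```text
clock: 21.3
position: [0.4927, -0.4155, 0.0688]
tcp_rot: [-3.01, 0.897, 0.001]
wrist_force: [2.2, 3.0, 6.2]
grip_width: 0.0266
finger_force: 40.0
```

```bash
python3 t.py
```

```text
21.3 [ 0.4927 -0.4155  0.0688] yaw -123.18 j7 -0.62 w 0.0266 ff 40.0 F [2.22 2.96 6.21] T [ 0.635 -0.24   0.007]
```

```bash
cat > z.py <<'E'
from h import *
s=manip.sense();im,d=manip.camera("wrist");W=cloud("wrist",d)
S=np.array([.4903,-.4138]);r=np.hypot(W[...,0]-S[0],W[...,1]-S[1])
h=W[(r<.009)&(W[...,2]>.07)&(W[...,2]<.095)];b=W[(W[...,2]>.05)&(W[...,2]<.063)&(r<.045)]
print("head",len(h),np.median(h,0),"bridge",len(b),np.median(b[:,2]),"rel",np.median(h[:,2])-np.median(b[:,2]))
E
python3 z.py; python3 - <<'E'
from h import *
z=np.load("w2.npz");W=z["W"];S=np.array([.4903,-.4138]);r=np.hypot(W[...,0]-S[0],W[...,1]-S[1])
h=W[(r<.009)&(W[...,2]>.07)&(W[...,2]<.095)];b=W[(W[...,2]>.05)&(W[...,2]<.063)&(r<.045)]
print("start rel",len(h),np.median(h[:,2])-np.median(b[:,2]))
E
```

```text
head 1072 [ 0.49062496 -0.41398224  0.07983589] bridge 4383 0.056856709331704725 rel 0.02297918158732759
start rel 1048 0.027026461669446944
```

No slip: the head is down 4.05 mm for 190°. Contact must be imminent, so I'll take smaller steps.

Emit:
arm_command(targets=[0.1,0.2,0.1,0,0,5,0.2,0.4,0.2,0,0,10,0.2,0.4,0.2,0,0,10,0.2,0.4,0.2,0,0,10])

```text
clock: 21.75
position: [0.4924, -0.4159, 0.0686]
tcp_rot: [-2.921, 1.156, 0.001]
wrist_force: [1.5, 2.4, 7.2]
grip_width: 0.0265
finger_force: 40.0
```

```bash
python3 t.py
```

```text
21.75 [ 0.4924 -0.4159  0.0686] yaw -133.2 j7 -0.78 w 0.0265 ff 40.0 F [1.52 2.45 7.2 ] T [ 0.734 -0.168  0.074]
```

Emit:
arm_command(targets=[0.1,0.2,0.1,0,0,5,0.2,0.4,0.2,0,0,10,0.2,0.4,0.2,0,0,10,0.2,0.4,0.2,0,0,10])

```text
clock: 22.15
position: [0.492, -0.4163, 0.0685]
tcp_rot: [-2.809, 1.407, 0.002]
wrist_force: [1.1, 3.4, 7.7]
grip_width: 0.0263
finger_force: 40.0
```

```bash
python3 t.py;python3 z.py
```

```text
22.15 [ 0.492  -0.4163  0.0685] yaw -143.21 j7 -0.95 w 0.0263 ff 40.0 F [1.15 3.42 7.71] T [ 0.914 -0.004  0.114]
head 1069 [ 0.49047973 -0.41408815  0.07946758] bridge 4612 0.056791077659692595 rel 0.022676501549672358
```

Emit:
arm_command(targets=[0.1,0.2,0.1,0,0,5,0.2,0.4,0.2,0,0,10,0.2,0.4,0.2,0,0,10,0.2,0.4,0.2,0,0,10])

```text
clock: 22.6
position: [0.4916, -0.4165, 0.0683]
tcp_rot: [-2.675, 1.646, 0.003]
wrist_force: [1.0, 4.2, 8.0]
grip_width: 0.0263
finger_force: 40.0
```

```bash
python3 t.py
```

```text
22.6 [ 0.4916 -0.4165  0.0683] yaw -153.21 j7 -1.11 w 0.0263 ff 40.0 F [0.97 4.17 8.  ] T [0.969 0.112 0.126]
```

Emit:
arm_command(targets=[0.1,0.2,0,0,0,5,0.1,0.4,0,0,0,10,0.1,0.4,0,0,0,10,0.1,0.4,0,0,0,10,0.1,0.4,0,0,0,10])

```text
clock: 23.1
position: [0.4911, -0.4167, 0.0682]
tcp_rot: [-2.522, 1.873, 0.003]
wrist_force: [-0.4, 4.8, 7.1]
grip_width: 0.0265
finger_force: 40.0
```

```bash
python3 t.py; python3 z.py
```

```text
23.1 [ 0.4911 -0.4167  0.0682] yaw -163.21 j7 -1.28 w 0.0265 ff 40.0 F [-0.36  4.8   7.11] T [1.08  0.179 0.097]
head 1077 [ 0.49031247 -0.41407995  0.07914143] bridge 4933 0.056775299227240734 rel 0.022366126025625134
```

Torque has clearly risen, with roughly 20–29 N estimated from angle and descent. I'll add one last small increment, then let go and lift clear.

Emit:
arm_command(targets=[0,0.2,0,0,0,3,0,0.3,0,0,0,6,0,0.3,0,0,0,6,0,0.3,0,0,0,6,0,0.3,0,0,0,6])

```text
clock: 23.65
position: [0.4909, -0.4168, 0.0681]
tcp_rot: [-2.42, 2.002, 0.004]
wrist_force: [-0.8, 3.6, 7.4]
grip_width: 0.0266
finger_force: 40.0
```

```bash
python3 t.py
```

```text
23.65 [ 0.4909 -0.4168  0.0681] yaw -169.21 j7 -1.38 w 0.0266 ff 40.0 F [-0.77  3.62  7.42] T [1.003 0.165 0.118]
```

Emit:
arm_command(targets=[0,0,0,0,0,0,0,0,0,0,0,0,0,0,0,0,0,0,0,0,0,0,0,0,0,0,0,0,0,0,0,0,-15,0,0,0,0,0,-40,0,0,0,0,0,-80,0,0,0,0,0,-120,0,0,0,0,0,-160,0,0,0,0,0,-160,0,0,0,0,0,-160,0,0,0,0,0,-160,0,0,0,0,0,-160,0,0,0], hand=60)

```text
clock: 25.05
position: [0.4919, -0.4166, 0.2266]
tcp_rot: [2.419, -2.004, -0.003]
wrist_force: [0.2, 0.2, -0.3]
grip_width: 0.0599
finger_force: 0.0
```

```bash
python3 t.py; python3 n.py end; python3 z.py; python3 - <<'E'
from h import *
a=np.radians(-83.3);ex=np.array([np.cos(a),np.sin(a)]);ey=np.array([-ex[1],ex[0]])
for f in("s2","w2"):
    W=np.load(f+".npz")["W"]
    P=(W[:,:,:2]-[.4841,-.3788])@np.c_[ex,ey];X,Y,Z=P[...,0]*1e3,P[...,1]*1e3,W[...,2]*1e3+5
    k=(X<-40)&(X>-100)&(abs(Y)<12)&(Z>50)&(Z<75);print(f,"rib",k.sum(),X[k].mean(),Y[k].mean(),np.median(Z[k]),cv2.minAreaRect(np.c_[X[k],Y[k]].astype(np.float32)) if k.sum()>3 else "")
E
```

```text
25.05 [ 0.4919 -0.4166  0.2266] yaw -169.3 j7 -1.57 w 0.0599 ff 0.0 F [ 0.24  0.18 -0.27] T [ 0.087  0.13  -0.019]
25.05 [ 0.49186927 -0.41663942  0.22658635] -169.29634229637892 0.05993624797141195 0.0 [ 0.2383165   0.17572094 -0.26600209] -1.5691041053915844
head 307 [ 0.49030212 -0.41410071  0.07934121] bridge 2249 0.056957049588935355 rel 0.022384162324863524
s2 rib 80 -61.09508603751425 -2.2065587257632453 57.708617611793485 ((-61.94156265258789, -1.9298639297485352), (18.248249053955078, 31.894514083862305), 81.42308044433594)
w2 rib 351 -61.513181677064885 0.15071641525166657 58.57864671200119 ((-63.04163360595703, 0.0370941162109375), (13.032134056091309, 30.326522827148438), 89.90819549560547)
```

View pics/end.png

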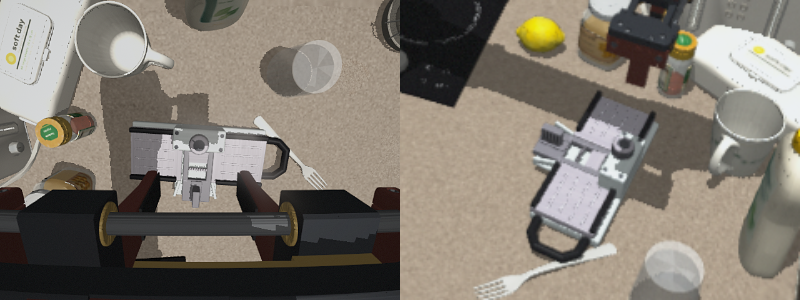

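Final look: the cassette is seated at (197,180) wrist / (565,145) side, the bystanders are in place and the hand is clear. The torque plateaued near 0.12 N m, which suggests the pads slipped. I'll re-grip centred and firmer to make sure of the clamping force.

Emit:
arm_command(targets=[-2.8,1.1,45,0,0,0,-2.8,1.1,90,0,0,0,-2.8,1.1,120,0,0,0,-2.8,1.1,140,0,0,0,-2.8,1.1,150,0,0,0,-2.8,1.1,157,0,0,0,-2.8,1.1,157,0,0,0,-2.8,1.1,157,0,0,0,-2.8,1.1,157,0,0,0])

```text
clock: 26.1
position: [0.491, -0.4152, 0.072]
tcp_rot: [2.419, -2.004, 0.003]
wrist_force: [-0.1, 0.0, -0.5]
grip_width: 0.0597
finger_force: 0.0
```

Emit:
arm_command(targets=[0,0,0,0,0,0,0,0,0,0,0,0,0,0,0,0,0,0,0,0,0,0,0,0,0,0,0,0,0,0,0,0,0,0,0,0,0,0,0,0,0,0], hand=20, squeeze=60)

```text
clock: 26.8
position: [0.4904, -0.4147, 0.0709]
tcp_rot: [2.419, -2.005, -0.0]
wrist_force: [-0.8, -0.6, 1.5]
grip_width: 0.0259
finger_force: 60.0
```

```bash
python3 t.py
```

```text
26.8 [ 0.4904 -0.4147  0.0709] yaw -169.3 j7 -1.47 w 0.0259 ff 60.0 F [-0.79 -0.55  1.46] T [ 0.157  0.215 -0.002]
```

Emit:
arm_command(targets=[0,0,0,0,0,4,0,0,0.1,0,0,8,0,0,0.1,0,0,8,0,0,0.1,0,0,8,0,0,0.1,0,0,8])

```text
clock: 27.3
position: [0.4904, -0.4147, 0.0707]
tcp_rot: [2.275, -2.167, -0.0]
wrist_force: [-1.5, -0.6, 0.4]
grip_width: 0.0259
finger_force: 60.0
```

```bash
python3 t.py
```

```text
27.3 [ 0.4904 -0.4147  0.0707] yaw -177.21 j7 -1.59 w 0.0259 ff 60.0 F [-1.46 -0.62  0.36] T [0.147 0.414 0.204]
```

Held torque is now 0.20 N m with the pads centred, or about 25–40 N, so it is finger-tight. I'll release and retreat.

Emit:
arm_command(targets=[0,0,0,0,0,0,0,0,0,0,0,0,0,0,0,0,0,0,0,0,0,0,0,0,0,0,0,0,0,0,0,0,-15,0,0,0,0,0,-40,0,0,0,0,0,-80,0,0,0,0,0,-120,0,0,0,0,0,-160,0,0,0,0,0,-160,0,0,0,0,0,-160,0,0,0,0,0,-160,0,0,0,0,0,-160,0,0,0], hand=60)

```text
clock: 28.7
position: [0.4903, -0.4141, 0.2295]
tcp_rot: [2.273, -2.168, -0.003]
wrist_force: [0.0, -0.0, -0.2]
grip_width: 0.0602
finger_force: 0.0
```

```bash
python3 t.py; python3 z.py; python3 -c "
from cell import manip
print(manip.hand_in())"
```

```text
28.7 [ 0.4903 -0.4141  0.2295] yaw -177.3 j7 -1.73 w 0.0602 ff 0.0 F [ 0.02 -0.03 -0.22] T [ 0.082  0.09  -0.027]
head 307 [ 0.49036312 -0.41398026  0.07921036] bridge 2244 0.05685671451729979 rel 0.02235364529694424
the job is handed in; nothing more can be done
None
```

The job is handed in at 28.7 s: the cassette is home against the end stop, the clamp screw is finger-tight at an estimated 25–40 N (from held torque, not measured directly), and the hand is clear; the verdict was not reported.

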